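Put the last socket back in the set and click the case shut

TASK

Put the short, fat socket from the counter back upright into the one empty pocket of the open socket-set case, fully down. Then swing the case's lid over and press its free edge down past the spring catch until it clicks and stays shut, pressing no harder than it needs (well under 25 N, or the lid cracks). Leave the tall socket where it stands.

Things in the scene. Friction and masses are not known exactly. Their poses are not given: they have to be found in the camera images.
- socket: the short, fat steel socket, loose on the counter and standing upright: cylinder 30 mm diameter, 35 mm tall, about 0.11 kg; origin at the centre of its underside, z up along its axis. Left or right of the case; it may have changed places with the tall one.
- tall_socket: the tall, thin steel socket, loose and upright: 22 mm diameter, 70 mm tall; origin at the centre of its underside. Not to be moved.
- case: black socket-set case, fixed: shell 130 mm (its x, catch to hinge) by 180 mm (y, along the hinge) by 55 mm tall without lid, walls 5 mm; origin at the centre of its underside, z up. Hinge along the +x rim. A grey insert inside has its top 35 mm above the counter; from it the set's other parts stand up to 48 mm: a row at x = 44, 22 mm ones at x = -12, y = 68 and -68, a bar along y at x = -50 mm.
- pocket (a point): centre of the floor of the empty round pocket, in the case at x = -12, y = 0, z = 15 mm; the pocket is 33 mm wide, 20 mm deep, its mouth level with the insert's top (35 mm). The seated socket stands 15 mm out of the insert, 5 mm below the case's rim.
- lid (a joint): lid angle: 0 = level on the rim, grows as it opens; starts at 1.6 to 1.8 rad (just past upright, leaning away from the case). The hinge is stiff: it stays where left, about 1 N at the free edge moves it. Lid: flat plate 130 mm from hinge to free edge, 180 mm along the hinge, 10 mm thick, outer face 10.5 mm above the hinge line when shut. Shut and caught it reads -0.02 to 0.065.
- lid_hinge (a point): middle of the hinge line, fixed: case x = 65, y = 0, z = 55 mm.
- lid_edge (a point): where to press: on the lid's outer (upper) face, middle of its length, 118 mm from the hinge line, 12 mm inside the free edge. Moves with the lid; its x points from free edge to hinge, its z out of the face. Beyond it a 40 mm wide tab sticks out 13 mm from the free edge; it meets the catch at a lid angle between 0.05 and 0.13 rad.
- catch_wall (a point): top of the case wall below the catch (case x = -65, y = 0, z = 55 mm). Outside it a 60 mm wide steel bracket reaches to x = -97, z = 83 mm. Its sprung roller resists the lid's tab with 9 to 14 N at the free edge, fading to none over 7 mm of travel; then the lid snaps 1.5 mm down onto a hard stop. The bracket's height differs by 10 mm from case to case: find click and stop by feel.
- bolt (a joint): the catch's sprung steel roller, 9 mm thick, 45 mm long, lying along the hinge direction: 0 = sprung out towards the case, in metres pushed back (at most 0.008). Reads about 0 while the lid is open or only rests on it, and stays at 0.003 to 0.004 over the tab of a caught lid.
Mind the look-alikes: they are no part of the job. Leave any purple look-alike of the socket alone.

How it is judged:
By the outcome, as a careful person would: the job done as asked, in the order asked, and still so for the second after the job is handed in, with the robot touching nothing.
It also fails if it takes over 72 s, if anything falls off the work surface, if the arm or the gripper's body presses on something with over 40 N, if the wrist force passes 120 N, or if a joint passes its speed limit or range.

ROBOT

A 6-joint arm with a two-finger parallel gripper is mounted at the origin on the work surface. World frame = base frame: x ahead of the robot, y to its left, z up, the work surface at z = 0. Lengths are in m, angles in rad, forces in N, time in s.
With the tool pointing down it reaches from about 0.225 to 0.875 m from the base axis. Payload 3.4 kg.
Tool frame: the origin (TCP) lies midway between the tips of the shut fingers; the grasp point (between the pads) lies 19 mm behind it (manip.grip_point_offset is the distance from the TCP to the grasp point, in m); z points along the fingers, y is the line along which they close (so a half turn about z gives the same grasp; the last joint's range is limited). The gripper opens to 85 mm and grips with 20 to 120 N. Pads are 22 mm wide; open, the fingers measure 114 mm over their backs; the gripper's body (76 mm by 85 mm) begins 54 mm behind the grasp point. The pads swing forward as they close: fully open they stand 13 mm farther back than shut.
Start: joints at [1.114, 0.276, 1.505, -0, 1.361, -0.121], TCP at [0.189, 0.543, 0.231] pointing down, gripper open.
Joint ranges: [-2.89, 2.89], [-0.75, 2.08], [0.22, 2.7], [-1.18, 4.32], [0.11, 2.71], [-2.7, 2.7]. Speed limits (rad/s): [2.57, 2.57, 3.14, 3.14, 3.14, 3.14].

INTERFACE

Orientations are given as a unit quaternion [w, x, y, z].
In Python, from rig import manip gives the robot as it stands.
- The arm moves only by the shell command python3 -m handwheel 'ROWS' [FORCE]. ROWS is JSON, a list of rows, each an object with "translation": the shift along the tool's x, y, z in m, a list of three; "angular": the turn, a rotation vector about the tool's x, y, z in degrees, a list of three; "hand": the closure, from 0 (fully open) to 1 (shut). A call has 1 to 10 rows; each row shifts and turns the commanded pose from where the row before left it, along the tool's axes as they then stand; what a row does not reach is not made up. A row lasts 1/12 s, in which the tool goes at most 41.7 mm and 7.16 degrees, less where a joint would pass 70% of its speed; a pose out of reach is approached as far as the arm can. A call with a gripper value outside its range is refused whole. The fingers move at their own pace and stop on an object; FORCE is the grip in N (left out, the last holds). Time passes only in rows, so rows that do not move let the fingers close. It gives the time, the measured TCP pose, the force, the opening and the grip force at its end, in the units of the state.
- manip.get_state(): the state, without advancing time (a new reading comes with each control period).
- manip.get_image(name): name is "scene" or "top"; returns the picture (384x512x3 uint8, red, green, blue); there is no depth.
- manip.camera_info(name): a dict with "camera_matrix" (3x3 intrinsics, pixels), "eye" and "orientation" of the camera in the world. Camera axes: x right, y down, z forward; pixel columns grow to the right and rows downward; lengths in m; the calibration is good to about 2 mm. A picture is of the moment at which its call begins. camera_info takes no time and is no camera call.
- manip.sign_off(): hands the job in; it is judged then, once.
The state is a dict: "clock": time; "qpos": joint angles; "qd": joint speeds; "effort": joint torques, N m; "position": TCP position; "ee_rot": TCP orientation; "contact_force": force on the tool from outside, world axes, zero at the start; "moment": the same for the moment, N m; "width": finger opening in m; "gripper_force": force on a finger pad.
Only numpy, scipy, OpenCV 4.12 (cv2) and the standard library are available. Lean on these libraries where they do the work, as an engineer would, in place of code of your own. Each camera call takes 0.05 s, during which the arm holds its last target. There are 200 camera calls.

## Working session

There is one attempt and no reset: what is moved stays moved. The work goes in short steps, Python scripts to look and compute and a shell command to move; the robot and the scene stay as the last step left them, time stands still between calls to the robot, and variables do not carry over. Pictures are saved under pics/ and viewed, at most 13 in all, crops included, and the job is handed in when it is done.

```bash
mkdir -p pics
python3 - <<'E'
from rig import manip
import cv2
for n in("scene","top"):
    cv2.imwrite(f"pics/{n}0.png",manip.get_image(n)[:,:,::-1]); c=manip.camera_info(n); print(n,c)
print(manip.get_state(), manip.grip_point_offset)
E
```

```text
scene {'camera_matrix': array([[385.62236962,   0.        , 252.33166646],
       [  0.        , 385.62236962, 200.59231481],
       [  0.        ,   0.        ,   1.        ]]), 'eye': array([0.97872455, 0.49238109, 0.74779984]), 'orientation': array([-0.14403733,  0.33847313,  0.85968041, -0.35445561])}
top {'camera_matrix': array([[434.42197621,   0.        , 248.71369496],
       [  0.        , 434.42197621, 193.90304318],
       [  0.        ,   0.        ,   1.        ]]), 'eye': array([ 0.30464716, -0.0128721 ,  1.26878702]), 'orientation': array([ 0.06688878, -0.69449001,  0.71368284, -0.06217973])}
{'clock': 0.1, 'qpos': array([ 1.11400185e+00,  2.76532073e-01,  1.50601482e+00,  2.40737305e-05,
        1.36068926e+00, -1.21037974e-01]), 'qd': array([-0.00193903, -0.00239767, -0.00240761, -0.00074875, -0.00138912,
       -0.00165223]), 'effort': array([ 2.67213354e-04, -4.17698622e+01, -2.46404260e+01, -3.66190861e-04,
        5.85827802e-03,  1.04150945e-05]), 'position': array([0.18926196, 0.54246217, 0.23052272]), 'ee_rot': array([-2.45410481e-04,  1.67093236e-01,  9.85940756e-01, -7.84339411e-04]), 'contact_force': array([ 0.70895859, -0.70431969, -0.53000916]), 'moment': array([-0.02737741,  0.03880816, -0.00278576]), 'gripper_force': 0.0, 'width': 0.08558686180176711} 0.0187
```

View pics/scene0.png

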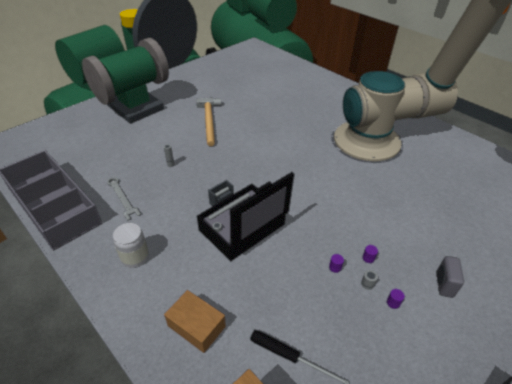

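View pics/top0.png

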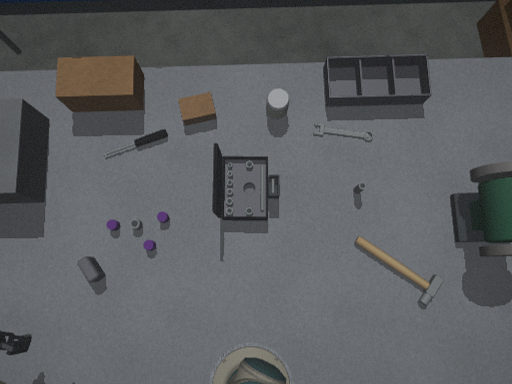

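The scene picture shows the case in the middle with its lid open. The top picture has the short socket at about (136,224) with three purple look-alikes around it at (113,225), (163,217) and (150,245). The tall socket is at (360,188), and the case is at about (245,188) with its hinge on the left and the catch at (273,187). I'll zoom in next.

```bash
cat > h.py <<'E'
import numpy as np,cv2
from rig import manip
from scipy.spatial.transform import Rotation as R
def cam(n):
    c=manip.camera_info(n);q=c['orientation'];return c['camera_matrix'],np.array(c['eye']),R.from_quat([*q[1:],q[0]]).as_matrix()
def world(n,u,v,z):
    K,e,r=cam(n);d=r@np.linalg.solve(K,[u,v,1]);return e+d*(z-e[2])/d[2]
def pix(n,p):
    K,e,r=cam(n);x=K@(r.T@(np.array(p)-e));return x[:2]/x[2]
E
python3 - <<'E'
from h import *
im=cv2.imread("pics/top0.png");s=cv2.imread("pics/scene0.png")
z=lambda a,x,y,w,h,f:cv2.resize(a[y:y+h,x:x+w],None,fx=f,fy=f,interpolation=cv2.INTER_CUBIC)
A=z(im,100,205,80,50,5); B=z(im,205,145,80,90,5); C=z(s,320,235,80,80,5)[:,:400]
cv2.imwrite("pics/z1.png",np.hstack([np.vstack([A,np.zeros((200,400,3),np.uint8)]),B]))
D=np.zeros((450,400,3),np.uint8);D[:400]=C
for p in [(136,224),(113,225),(163,217),(150,245)]:print(world("top",*p,.035))
print(world("top",249,187,.035),world("top",360,188,.07))
cv2.imwrite("pics/z2.png",C)
E
```

```text
[0.4544028  0.31673321 0.035     ]
[0.45333948 0.38255817 0.035     ]
[0.47243149 0.23963019 0.035     ]
[0.39352674 0.27575204 0.035     ]
[ 0.55311051 -0.00902635  0.035     ] [ 0.53439841 -0.32048996  0.07      ]
```

View pics/z1.png

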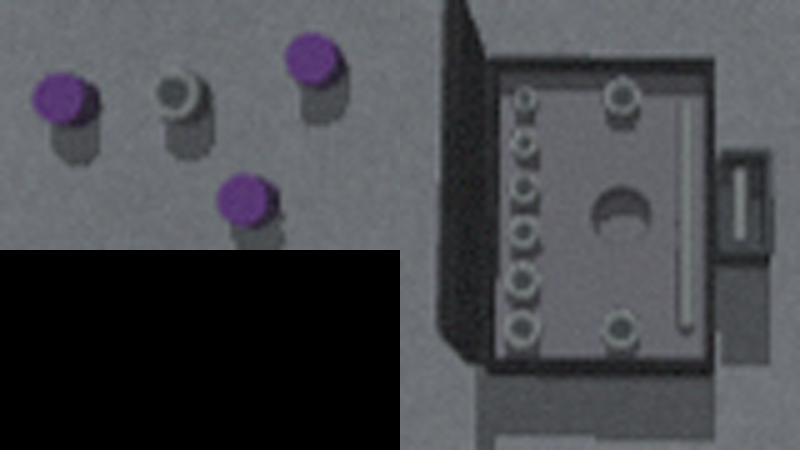

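View pics/z2.png

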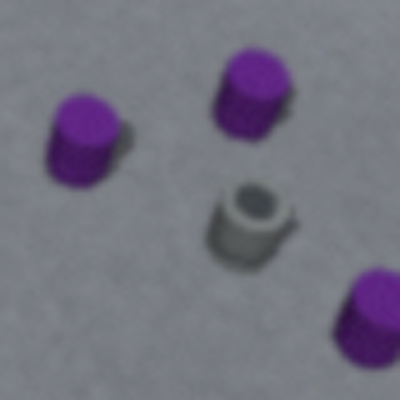

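Zoomed views: the socket's ring centre is at top (134.4,223.4) and scene (370.8,275.2). The pocket mouth is at top (248.8,187.4). The case's 22 mm parts are at (248.9,164.0) and (248.6,210.2). Purple look-alikes stand about 60–75 mm from the socket.

Run:
```python
from h import *
from scipy.optimize import least_squares as ls
P=lambda *a:np.round(world(*a),4)
print("sock",P("top",134.4,223.4,.035),P("scene",370.8,275.2,.035))
t=lambda x,y:(205+(x-400+.5)/5-.5,145+(y+.5)/5-.5)
a,b=P("top",*t(622,97),.048),P("top",*t(620,328),.048)
print("22s",a,b,(a+b)/2,np.linalg.norm(a-b)); print("pocket",P("top",*t(621,214),.035))
print("bracket",P("top",*t(768,152),.083),P("top",*t(772,258),.083))
print("rim corners",P("top",*t(712,60),.055),P("top",*t(712,373),.055))
for p in [(62,98),(313,59),(248,201)]:print(P("top",100+(p[0]+.5)/5-.5,205+(p[1]+.5)/5-.5,.035))
q=manip.get_state()['ee_rot'];print(R.from_quat([*q[1:],q[0]]).as_matrix().round(3))
```

```text
sock [0.4563 0.3214 0.035 ] [0.4546 0.3219 0.035 ]
22s [ 0.6184 -0.0109  0.048 ] [ 0.4834 -0.0061  0.048 ] [ 0.5509 -0.0085  0.048 ] 0.13508530638081992
pocket [ 0.5519 -0.0084  0.035 ]
bracket [ 0.5754 -0.0917  0.083 ] [ 0.5151 -0.0916  0.083 ]
rim corners [ 0.6371 -0.0634  0.055 ] [ 0.4554 -0.0572  0.055 ]
[0.4557 0.3855 0.035 ]
[0.4742 0.2419 0.035 ]
[0.3942 0.278  0.035 ]
[[-0.944  0.329 -0.001]
 [ 0.329  0.944 -0.001]
 [ 0.    -0.002 -1.   ]]
```

```bash
python3 -m handwheel '[{"translation":[-0.0324,-0.0121,0],"angular":[0,0,0],"hand":0},{"translation":[-0.0324,-0.0121,0],"angular":[0,0,0],"hand":0},{"translation":[-0.0324,-0.0121,0],"angular":[0,0,0],"hand":0},{"translation":[-0.0324,-0.0121,0],"angular":[0,0,0],"hand":0},{"translation":[-0.0324,-0.0121,0],"angular":[0,0,0],"hand":0},{"translation":[-0.0324,-0.0121,0],"angular":[0,0,0],"hand":0},{"translation":[-0.0324,-0.0121,0],"angular":[0,0,0],"hand":0},{"translation":[-0.0324,-0.0121,0],"angular":[0,0,0],"hand":0},{"translation":[-0.0324,-0.0121,0],"angular":[0,0,0],"hand":0},{"translation":[-0.0324,-0.0121,0],"angular":[0,0,0],"hand":0}]' 30
python3 -m handwheel '[{"translation":[0,0,0],"angular":[0,0,7],"hand":0},{"translation":[0,0,0],"angular":[0,0,7],"hand":0},{"translation":[0,0,0],"angular":[0,0,7],"hand":0},{"translation":[0,0,0],"angular":[0,0,7],"hand":0},{"translation":[0,0,0],"angular":[0,0,7],"hand":0},{"translation":[0,0,0],"angular":[0,0,7],"hand":0},{"translation":[0,0,0],"angular":[0,0,7],"hand":0},{"translation":[0,0,0],"angular":[0,0,7],"hand":0},{"translation":[0,0,0],"angular":[0,0,7],"hand":0},{"translation":[0,0,0],"angular":[0,0,7],"hand":0}]'
python3 -m handwheel '[{"translation":[0,0,0],"angular":[0,0,2.8],"hand":0},{"translation":[0,0,0],"angular":[0,0,0],"hand":0},{"translation":[0,0,0],"angular":[0,0,0],"hand":0}]'
cat >> h.py <<'E'
def rel(target):
    "tool-frame shift to world target; tool axes in case terms"
    s=manip.get_state();q=s['ee_rot'];M=R.from_quat([*q[1:],q[0]]).as_matrix()
    print("t",round(s['clock'],2),"pos",s['position'].round(4),"rel mm",(M.T@(np.array(target)-s['position'])*1e3).round(1),"F",s['contact_force'].round(1),"w",round(s['width'],4),"tool y deg",np.degrees(np.arctan2(M[1,1],M[0,1])).round(2),"tilt",M[:2,2].round(3))
E
python3 -c "
from h import *
rel([.4555,.3216,.019])"
```

```text
clock: 0.93
position: [0.4564, 0.3205, 0.231]
ee_rot: [-0.0, 0.167, 0.986, -0.0]
contact_force: [0.1, 0.8, 0.1]
width: 0.0858
gripper_force: 0.0
clock: 1.77
position: [0.4552, 0.3217, 0.2308]
ee_rot: [-0.0, 0.705, 0.71, -0.001]
contact_force: [-0.3, 0.2, 0.3]
width: 0.0851
gripper_force: 0.0
clock: 2.02
position: [0.4553, 0.3218, 0.2309]
ee_rot: [-0.0, 0.719, 0.695, -0.0]
contact_force: [0.4, -0.6, 0.8]
width: 0.0855
gripper_force: 0.0
t 2.02 pos [0.4553 0.3218 0.2309] rel mm [-1.000e-01  3.000e-01  2.119e+02] F [ 0.4 -0.6  0.8] w 0.0855 tool y deg -1.95 tilt [-0.001 -0.   ]
```

```bash
python3 -m handwheel '[{"translation":[0,0,0.035],"angular":[0,0,0],"hand":0},{"translation":[0,0,0.035],"angular":[0,0,0],"hand":0},{"translation":[0,0,0.035],"angular":[0,0,0],"hand":0},{"translation":[0,0,0.035],"angular":[0,0,0],"hand":0},{"translation":[0,0,0.03],"angular":[0,0,0],"hand":0},{"translation":[0,0,0.02],"angular":[0,0,0],"hand":0},{"translation":[0,0,0.012],"angular":[0,0,0],"hand":0},{"translation":[0,0,0.01],"angular":[0,0,0],"hand":0},{"translation":[0,0,0],"angular":[0,0,0],"hand":0}]'
python3 -m handwheel '[{"translation":[0,0,0],"angular":[0,0,0],"hand":0.4},{"translation":[0,0,0],"angular":[0,0,0],"hand":0.5},{"translation":[0,0,0],"angular":[0,0,0],"hand":0.6},{"translation":[0,0,0],"angular":[0,0,0],"hand":0.7},{"translation":[0,0,0],"angular":[0,0,0],"hand":0.8},{"translation":[0,0,0],"angular":[0,0,0],"hand":0.8},{"translation":[0,0,0],"angular":[0,0,0],"hand":0.8},{"translation":[0,0,0],"angular":[0,0,0],"hand":0.8}]' 40
python3 - <<'E'
from h import *
rel([.4555,.3216,.019]);print(manip.get_state()['gripper_force'])
cv2.imwrite("pics/g1.png",cv2.resize(manip.get_image("scene")[230:330,310:430,::-1],None,fx=4,fy=4,interpolation=2))
E
```

```text
clock: 2.77
position: [0.4543, 0.3212, 0.0173]
ee_rot: [-0.001, 0.719, 0.695, -0.002]
contact_force: [0.6, -0.2, -1.1]
width: 0.0855
gripper_force: 0.0
clock: 3.43
position: [0.456, 0.3223, 0.0205]
ee_rot: [0.0, 0.72, 0.694, 0.001]
contact_force: [-1.4, 0.1, 6.4]
width: 0.0281
gripper_force: 39.2
t 3.43 pos [0.456  0.3223 0.0205] rel mm [-0.7 -0.5  1.5] F [-1.4  0.1  6.4] w 0.0281 tool y deg -2.04 tilt [0.002 0.001]
39.23981308937073
```

View pics/g1.png

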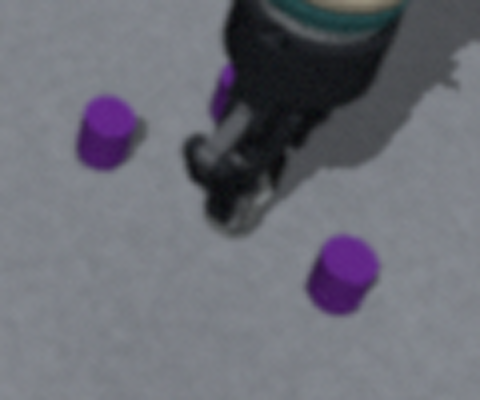

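The fingers hold the socket and the purple ones are untouched. The measured width is 28 mm, so I'll lift and check how it sits.

```bash
python3 -m handwheel '[{"translation":[0,0,-0.005],"angular":[0,0,0],"hand":0.8},{"translation":[0,0,-0.015],"angular":[0,0,0],"hand":0.8},{"translation":[0,0,-0.03],"angular":[0,0,0],"hand":0.8},{"translation":[0,0,-0.035],"angular":[0,0,0],"hand":0.8},{"translation":[0,0,-0.035],"angular":[0,0,0],"hand":0.8},{"translation":[0,0,-0.03],"angular":[0,0,0],"hand":0.8},{"translation":[0,0,0],"angular":[0,0,0],"hand":0.8},{"translation":[0,0,0],"angular":[0,0,0],"hand":0.8}]'
python3 - <<'E'
from h import *
rel([.5512,-.0085,.1])
p=pix("scene",manip.get_state()['position']);print(p)
u,v=p.astype(int)-40
im=manip.get_image("scene");cv2.imwrite("pics/s2.png",im[:,:,::-1])
cv2.imwrite("pics/g2.png",cv2.resize(im[v:v+80,u:u+80,::-1],None,fx=6,fy=6,interpolation=2))
E
```

```text
clock: 4.15
position: [0.4564, 0.3224, 0.1714]
ee_rot: [0.001, 0.72, 0.694, 0.002]
contact_force: [0.3, -0.9, -1.1]
width: 0.028
gripper_force: 39.8
t 4.15 pos [0.4564 0.3224 0.1714] rel mm [-327.5  106.2   71. ] F [ 0.3 -0.9 -1.1] w 0.028 tool y deg -2.04 tilt [0.004 0.002]
[386.23912236 235.87017077]
```

View pics/g2.png

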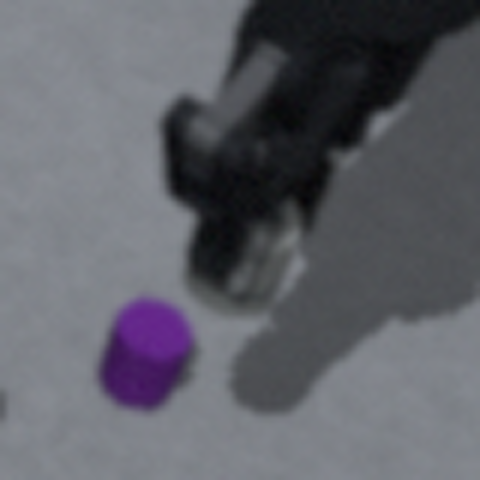

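The socket hangs upright between the fingers, at crop (245,260). I'll go over the lid to the pocket.

```bash
python3 -m handwheel '[{"translation":[0,0,-0.03],"angular":[0,0,0],"hand":0.8},{"translation":[0,0,-0.04],"angular":[0,0,0],"hand":0.8},{"translation":[0,0,-0.03],"angular":[0,0,0],"hand":0.8}]'
python3 -m handwheel '[{"translation":[-0.0327,0.0106,0],"angular":[0,0,0],"hand":0.8},{"translation":[-0.0327,0.0106,0],"angular":[0,0,0],"hand":0.8},{"translation":[-0.0327,0.0106,0],"angular":[0,0,0],"hand":0.8},{"translation":[-0.0327,0.0106,0],"angular":[0,0,0],"hand":0.8},{"translation":[-0.0327,0.0106,0],"angular":[0,0,0],"hand":0.8},{"translation":[-0.0327,0.0106,0],"angular":[0,0,0],"hand":0.8},{"translation":[-0.0327,0.0106,0],"angular":[0,0,0],"hand":0.8},{"translation":[-0.0327,0.0106,0],"angular":[0,0,0],"hand":0.8},{"translation":[-0.0327,0.0106,0],"angular":[0,0,0],"hand":0.8},{"translation":[-0.0327,0.0106,0],"angular":[0,0,0],"hand":0.8}]'
python3 -m handwheel '[{"translation":[0,0,0.035],"angular":[0,0,0],"hand":0.8},{"translation":[0,0,0.04],"angular":[0,0,0],"hand":0.8},{"translation":[0,0,0.04],"angular":[0,0,0],"hand":0.8},{"translation":[0,0,0.04],"angular":[0,0,0],"hand":0.8},{"translation":[0,0,0.025],"angular":[0,0,0],"hand":0.8},{"translation":[0,0,0],"angular":[0,0,0],"hand":0.8},{"translation":[0,0,0],"angular":[0,0,0],"hand":0.8},{"translation":[0,0,0],"angular":[0,0,0],"hand":0.8}]'
python3 - <<'E'
from h import *
rel([.5512,-.0085,.0355])
im=manip.get_image("scene");t=manip.get_image("top")
cv2.imwrite("pics/s3.png",im[:,:,::-1]);cv2.imwrite("pics/t3.png",t[:,:,::-1])
cv2.imwrite("pics/g3.png",np.hstack([cv2.resize(im[170:260,190:300,::-1],None,fx=4,fy=4,interpolation=2),cv2.resize(t[145:235,205:285,::-1],None,fx=4,fy=4,interpolation=2)]))
E
```

```text
clock: 4.45
position: [0.4546, 0.3214, 0.2687]
ee_rot: [-0.001, 0.72, 0.694, -0.002]
contact_force: [0.9, 0.2, -1.1]
width: 0.028
gripper_force: 39.9
clock: 5.28
position: [0.5488, -0.0102, 0.2667]
ee_rot: [-0.002, 0.72, 0.694, -0.001]
contact_force: [0.3, 0.4, -1.5]
width: 0.0282
gripper_force: 40.0
clock: 5.95
position: [0.5506, -0.0087, 0.0898]
ee_rot: [0.0, 0.72, 0.694, 0.0]
contact_force: [0.1, 0.0, -1.0]
width: 0.0282
gripper_force: 40.0
t 5.95 pos [ 0.5506 -0.0087  0.0898] rel mm [ 0.3  0.6 54.3] F [ 0.1  0.  -1. ] w 0.0282 tool y deg -2.04 tilt [ 0.001 -0.   ]
```

View pics/g3.png

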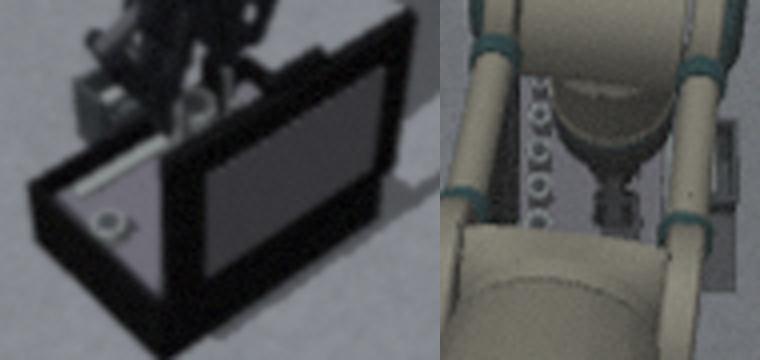

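The picture shows the gripper with the socket over the case, but the arm hides the pocket in both views. I'll go down and find it by feel.

```bash
python3 -m handwheel '[{"translation":[0.0002,0.0006,0.012],"angular":[0,0,0],"hand":0.8},{"translation":[0,0,0.012],"angular":[0,0,0],"hand":0.8},{"translation":[0,0,0.006],"angular":[0,0,0],"hand":0.8},{"translation":[0,0,0.002],"angular":[0,0,0],"hand":0.8},{"translation":[0,0,0.002],"angular":[0,0,0],"hand":0.8},{"translation":[0,0,0.002],"angular":[0,0,0],"hand":0.8},{"translation":[0,0,0.001],"angular":[0,0,0],"hand":0.8},{"translation":[0,0,0],"angular":[0,0,0],"hand":0.8}]'; python3 -m handwheel '[{"translation":[0,0,0.001],"angular":[0,0,0],"hand":0.8},{"translation":[0,0,0],"angular":[0,0,0],"hand":0.8}]'
```

```text
clock: 6.72
position: [0.5507, -0.0085, 0.0526]
ee_rot: [0.0, 0.72, 0.694, 0.0]
contact_force: [-0.6, 0.0, -1.6]
width: 0.0282
gripper_force: 40.0
clock: 6.88
position: [0.5505, -0.0085, 0.0514]
ee_rot: [0.0, 0.72, 0.694, 0.0]
contact_force: [0.2, -0.2, -2.0]
width: 0.0281
gripper_force: 40.0
```

```bash
python3 -m handwheel '[{"translation":[0,0,0.002],"angular":[0,0,0],"hand":0.8},{"translation":[0,0,0.002],"angular":[0,0,0],"hand":0.8},{"translation":[0,0,0.002],"angular":[0,0,0],"hand":0.8},{"translation":[0,0,0.002],"angular":[0,0,0],"hand":0.8},{"translation":[0,0,0.002],"angular":[0,0,0],"hand":0.8},{"translation":[0,0,0],"angular":[0,0,0],"hand":0.8}]'; python3 -m handwheel '[{"translation":[0,0,0.0015],"angular":[0,0,0],"hand":0.8},{"translation":[0,0,0.0015],"angular":[0,0,0],"hand":0.8},{"translation":[0,0,0],"angular":[0,0,0],"hand":0.8}]'
```

```text
clock: 7.38
position: [0.5501, -0.0084, 0.0407]
ee_rot: [-0.0, 0.72, 0.694, -0.0]
contact_force: [-0.5, -0.6, -0.8]
width: 0.0282
gripper_force: 40.0
clock: 7.63
position: [0.5502, -0.0084, 0.038]
ee_rot: [-0.0, 0.72, 0.694, -0.0]
contact_force: [-0.1, 0.3, -1.3]
width: 0.0284
gripper_force: 40.0
```

```bash
python3 -m handwheel '[{"translation":[0,0,0.001],"angular":[0,0,0],"hand":0.8},{"translation":[0,0,0.001],"angular":[0,0,0],"hand":0.8},{"translation":[0,0,0],"angular":[0,0,0],"hand":0.8}]';python3 -m handwheel '[{"translation":[0,0,0.0007],"angular":[0,0,0],"hand":0.8},{"translation":[0,0,0],"angular":[0,0,0],"hand":0.8}]'
```

```text
clock: 7.88
position: [0.5503, -0.0084, 0.0361]
ee_rot: [-0.0, 0.72, 0.694, -0.0]
contact_force: [0.2, -0.3, -0.8]
width: 0.0281
gripper_force: 40.0
clock: 8.05
position: [0.5505, -0.0085, 0.0356]
ee_rot: [0.0, 0.72, 0.694, 0.0]
contact_force: [0.3, 0.4, -2.1]
width: 0.028
gripper_force: 40.1
```

```bash
python3 -m handwheel '[{"translation":[0,0,0.0005],"angular":[0,0,0],"hand":0.8},{"translation":[0,0,0],"angular":[0,0,0],"hand":0.6},{"translation":[0,0,0],"angular":[0,0,0],"hand":0.5},{"translation":[0,0,0],"angular":[0,0,0],"hand":0.45},{"translation":[0,0,0],"angular":[0,0,0],"hand":0.45},{"translation":[0,0,0],"angular":[0,0,0],"hand":0.45}]'
python3 -m handwheel '[{"translation":[0,0,-0.01],"angular":[0,0,0],"hand":0.45},{"translation":[0,0,-0.03],"angular":[0,0,0],"hand":0.45},{"translation":[0,0,-0.035],"angular":[0,0,0],"hand":0.45},{"translation":[0,0,-0.04],"angular":[0,0,0],"hand":0.5},{"translation":[0,0,-0.04],"angular":[0,0,0],"hand":1},{"translation":[0,0,-0.04],"angular":[0,0,0],"hand":1},{"translation":[0,0,0],"angular":[0,0,0],"hand":1},{"translation":[0,0,0],"angular":[0,0,0],"hand":1}]'
python3 - <<'E'
from h import *
rel([.5512,-.0085,.0355])
cv2.imwrite("pics/s4.png",manip.get_image("scene")[:,:,::-1]);t=manip.get_image("top");cv2.imwrite("pics/t4.png",t[:,:,::-1])
s=cv2.imread("pics/s4.png")
cv2.imwrite("pics/g4.png",cv2.resize(s[165:265,190:310],None,fx=6,fy=6,interpolation=2))
E
```

```text
clock: 8.55
position: [0.5505, -0.0085, 0.0351]
ee_rot: [0.0, 0.72, 0.694, 0.0]
contact_force: [0.0, 0.0, -0.8]
width: 0.0471
gripper_force: 0.0
clock: 9.22
position: [0.552, -0.0087, 0.2338]
ee_rot: [0.003, 0.72, 0.694, 0.002]
contact_force: [-0.1, -0.5, -1.5]
width: -0.0003
gripper_force: 0.0
t 9.22 pos [ 0.552  -0.0087  0.2338] rel mm [  0.3  -2.3 198.3] F [-0.1 -0.5 -1.5] w -0.0003 tool y deg -2.04 tilt [ 0.007 -0.001]
```

View pics/g4.png

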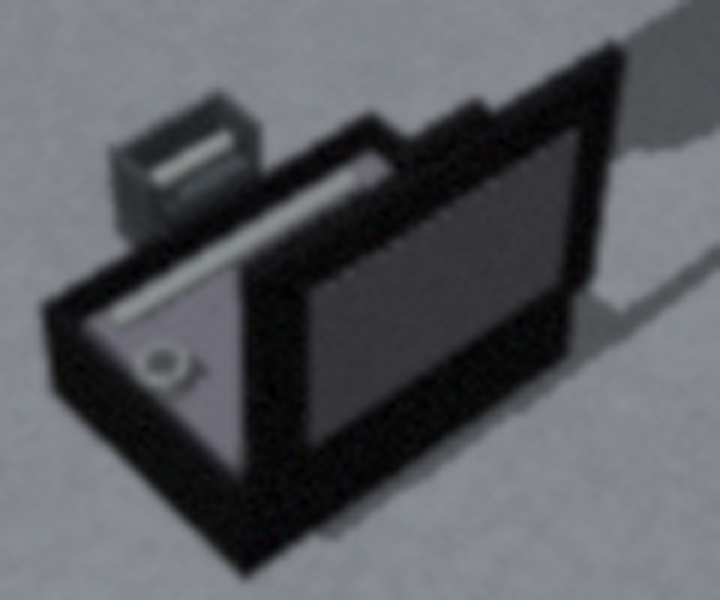

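Scene view: the lid hides the pocket. I'll cross to the hinge side of the lid, which I need to do anyway, and look from the top.

```bash
python3 -m handwheel '[{"translation":[0.037,0,0],"angular":[0,0,0],"hand":1},{"translation":[0.037,0,0],"angular":[0,0,0],"hand":1},{"translation":[0.037,0,0],"angular":[0,0,0],"hand":1},{"translation":[0.037,-0.002,0],"angular":[0,0,0],"hand":1},{"translation":[0,0,0],"angular":[0,0,0],"hand":1},{"translation":[0,0,0],"angular":[0,0,0],"hand":1}]'
python3 - <<'E'
from h import *
rel([.5512,-.0085,.0355])
cv2.imwrite("pics/s5.png",manip.get_image("scene")[:,:,::-1]);t=manip.get_image("top");cv2.imwrite("pics/t5.png",t[:,:,::-1])
cv2.imwrite("pics/g5.png",cv2.resize(t[140:240,190:290,::-1],None,fx=6,fy=6,interpolation=2))
E
```

```text
clock: 9.82
position: [0.5522, 0.1411, 0.2278]
ee_rot: [-0.001, 0.718, 0.696, -0.002]
contact_force: [0.1, -0.7, -1.2]
width: 0.0002
gripper_force: 0.0
t 9.82 pos [0.5522 0.1411 0.2278] rel mm [-149.4    4.6  192.4] F [ 0.1 -0.7 -1.2] w 0.0002 tool y deg -1.83 tilt [-0.005 -0.001]
```

View pics/g5.png

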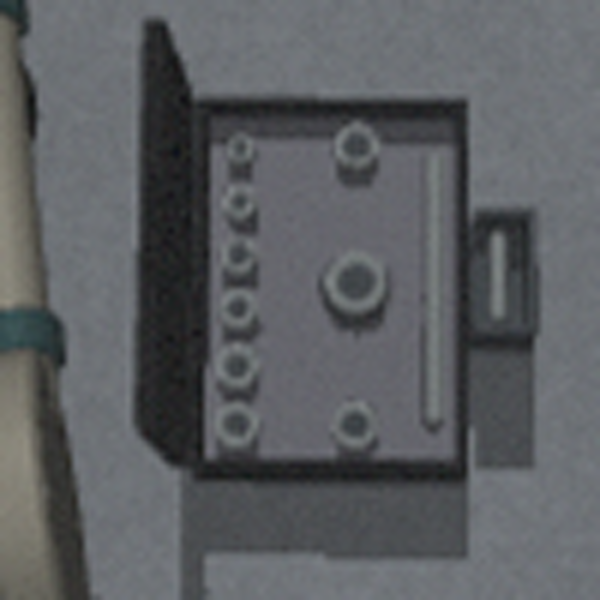

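Top view: the socket is down in the pocket, at crop (356,285), level with its neighbours, and the lid leans left. Next I'll work out the sweep.

Run:
```python
from h import *
yaw=np.radians(88.1);ex=np.array([np.cos(yaw),np.sin(yaw)]);P=np.array([.5512,-.0085])
for u,v in [(212.9,178)]:
    w=world("top",u,v,.18);print("lid edge case x",-12+1e3*(w[:2]-P)@ex)
p=manip.get_state()['position'];cx=-12+1e3*(p[:2]-P)@ex;print("now",cx,p[2]*1e3)
last=(cx,155)
for i,th in enumerate(np.linspace(1.57,.25,12)):
    r=104+8*i/11
    x=65-r*np.cos(th)+10.5*np.sin(th)+11; z=55+r*np.sin(th)+10.5*np.cos(th)
    print(round(th,2),"TCP",round(x),round(z),"tool dx,dz",round(x-last[0]),round(last[1]-z));last=(x,z)
```

```text
lid edge case x 78.98539832961434
now 135.38711426283217 228.5053176475909
1.57 TCP 86 159 tool dx,dz -49 -4
1.45 TCP 74 160 tool dx,dz -13 -1
1.33 TCP 61 160 tool dx,dz -13 0
1.21 TCP 48 158 tool dx,dz -13 2
1.09 TCP 36 155 tool dx,dz -12 3
0.97 TCP 24 150 tool dx,dz -12 5
0.85 TCP 12 143 tool dx,dz -11 6
0.73 TCP 2 136 tool dx,dz -11 8
0.61 TCP -8 127 tool dx,dz -10 9
0.49 TCP -17 116 tool dx,dz -9 10
0.37 TCP -24 105 tool dx,dz -7 11
0.25 TCP -30 93 tool dx,dz -6 12
```

```bash
python3 -m handwheel '[{"translation":[0,0,0.035],"angular":[0,0,0],"hand":1},{"translation":[0,0,0.035],"angular":[0,0,0],"hand":1},{"translation":[-0.016,0,-0.001],"angular":[0,0,0],"hand":1},{"translation":[-0.011,0,-0.001],"angular":[0,0,0],"hand":1},{"translation":[-0.011,0,-0.001],"angular":[0,0,0],"hand":1},{"translation":[-0.011,0,-0.001],"angular":[0,0,0],"hand":1}]'
python3 -m handwheel '[{"translation":[-0.0065,0,-0.0005],"angular":[0,0,0],"hand":1},{"translation":[-0.0065,0,-0.0005],"angular":[0,0,0],"hand":1},{"translation":[-0.0065,0,0],"angular":[0,0,0],"hand":1},{"translation":[-0.0065,0,0],"angular":[0,0,0],"hand":1},{"translation":[-0.0065,0,0.001],"angular":[0,0,0],"hand":1},{"translation":[-0.0065,0,0.001],"angular":[0,0,0],"hand":1},{"translation":[-0.006,0,0.0015],"angular":[0,0,0],"hand":1},{"translation":[-0.006,0,0.0015],"angular":[0,0,0],"hand":1}]'
python3 -c "
from h import *
rel([.5512,-.0085,.05])"
```

```text
clock: 10.42
position: [0.5527, 0.0889, 0.165]
ee_rot: [0.0, 0.72, 0.694, 0.001]
contact_force: [-0.3, 1.2, -1.8]
width: 0.0003
gripper_force: 0.9
clock: 11.08
position: [0.5503, 0.0391, 0.16]
ee_rot: [0.0, 0.72, 0.694, 0.0]
contact_force: [1.0, 1.0, -1.1]
width: -0.0002
gripper_force: 0.6
t 11.08 pos [0.5503 0.0391 0.16  ] rel mm [-47.5   2.5 110. ] F [ 1.   1.  -1.1] w -0.0002 tool y deg -2.03 tilt [0. 0.]
```

```bash
python3 -m handwheel '[{"translation":[-0.006,0.0012,0.003],"angular":[0,0,0],"hand":1},{"translation":[-0.006,0.0012,0.004],"angular":[0,0,0],"hand":1},{"translation":[-0.006,0,0.0045],"angular":[0,0,0],"hand":1},{"translation":[-0.0055,0,0.0045],"angular":[0,0,0],"hand":1},{"translation":[-0.0055,0,0.0045],"angular":[0,0,0],"hand":1},{"translation":[-0.0055,0,0.0045],"angular":[0,0,0],"hand":1},{"translation":[-0.005,0,0.0045],"angular":[0,0,0],"hand":1},{"translation":[-0.005,0,0.0045],"angular":[0,0,0],"hand":1}]'
python3 -m handwheel '[{"translation":[-0.0045,0,0.005],"angular":[0,0,0],"hand":1},{"translation":[-0.0045,0,0.005],"angular":[0,0,0],"hand":1},{"translation":[-0.0035,0,0.0055],"angular":[0,0,0],"hand":1},{"translation":[-0.0035,0,0.0055],"angular":[0,0,0],"hand":1},{"translation":[-0.002,0,0.005],"angular":[0,0,0],"hand":1},{"translation":[0,0,0],"angular":[0,0,0],"hand":1}]'
python3 -c "
from h import *
rel([.5512,-.0085,.05])"
```

```text
clock: 11.75
position: [0.551, -0.0052, 0.1255]
ee_rot: [-0.0, 0.72, 0.694, 0.0]
contact_force: [0.2, 1.4, 0.1]
width: 0.0002
gripper_force: 0.6
clock: 12.25
position: [0.5495, -0.0236, 0.0988]
ee_rot: [-0.001, 0.72, 0.694, -0.001]
contact_force: [0.9, -0.3, 0.0]
width: -0.0
gripper_force: 0.0
t 12.25 pos [ 0.5495 -0.0236  0.0988] rel mm [15.2  1.3 48.8] F [ 0.9 -0.3  0. ] w -0.0 tool y deg -2.05 tilt [-0.002 -0.   ]
```

```bash
python3 -m handwheel '[{"translation":[0,0,-0.015],"angular":[0,0,0],"hand":1},{"translation":[-0.012,0.0006,0],"angular":[0,0,0],"hand":1},{"translation":[-0.012,0.0006,0],"angular":[0,0,0],"hand":1},{"translation":[0,0,0.005],"angular":[0,0,0],"hand":1},{"translation":[0,0,0.005],"angular":[0,0,0],"hand":1},{"translation":[0,0,0.005],"angular":[0,0,0],"hand":1},{"translation":[0,0,0.004],"angular":[0,0,0],"hand":1},{"translation":[0,0,0.004],"angular":[0,0,0],"hand":1},{"translation":[0,0,0.002],"angular":[0,0,0],"hand":1},{"translation":[0,0,0],"angular":[0,0,0],"hand":1}]'
python3 - <<'E'
from h import *
rel([.5512-.0014,-.0085-.0395,.065])
t=manip.get_image("top");cv2.imwrite("pics/t6.png",t[:,:,::-1]);s=manip.get_image("scene")
cv2.imwrite("pics/g6.png",cv2.resize(s[150:270,180:310,::-1],None,fx=5,fy=5,interpolation=2))
E
```

```text
clock: 13.08
position: [0.5501, -0.0465, 0.0892]
ee_rot: [-0.001, 0.719, 0.695, -0.0]
contact_force: [-0.6, -0.5, -0.5]
width: 0.0001
gripper_force: 0.0
t 13.08 pos [ 0.5501 -0.0465  0.0892] rel mm [-1.5 -0.2 24.2] F [-0.6 -0.5 -0.5] w 0.0001 tool y deg -2.02 tilt [-0.002  0.001]
```

View pics/g6.png

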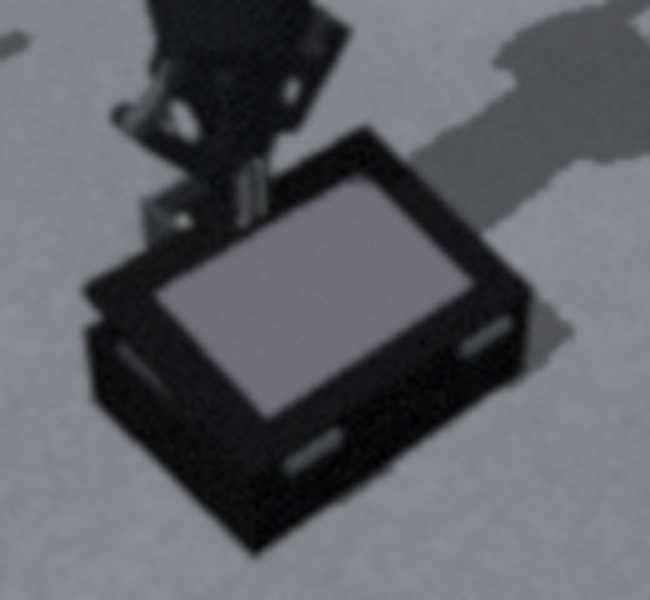

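The lid is nearly shut, at about 0.2 rad, with the fingertips on its free edge at crop (250,215). I'll press slowly and watch the force.

```bash
python3 -m handwheel '[{"translation":[-0.0005,0,0.001],"angular":[0,0,0],"hand":1},{"translation":[0,0,0.001],"angular":[0,0,0],"hand":1},{"translation":[0,0,0.001],"angular":[0,0,0],"hand":1},{"translation":[0,0,0.001],"angular":[0,0,0],"hand":1},{"translation":[0,0,0.001],"angular":[0,0,0],"hand":1},{"translation":[0,0,0],"angular":[0,0,0],"hand":1}]';python3 -m handwheel '[{"translation":[0,0,0.001],"angular":[0,0,0],"hand":1},{"translation":[0,0,0.001],"angular":[0,0,0],"hand":1},{"translation":[0,0,0.001],"angular":[0,0,0],"hand":1},{"translation":[0,0,0],"angular":[0,0,0],"hand":1}]'
```

```text
clock: 13.68
position: [0.5505, -0.0475, 0.0849]
ee_rot: [-0.0, 0.72, 0.694, -0.0]
contact_force: [0.1, -0.4, 0.1]
width: -0.0001
gripper_force: 0.0
clock: 14.02
position: [0.5505, -0.0474, 0.0818]
ee_rot: [-0.0, 0.72, 0.694, -0.0]
contact_force: [-0.5, -0.0, -0.7]
width: -0.0003
gripper_force: 0.0
```

```bash
for i in 1 2 3; do python3 -m handwheel '[{"translation":[0,0,0.0007],"angular":[0,0,0],"hand":1},{"translation":[0,0,0.0007],"angular":[0,0,0],"hand":1},{"translation":[0,0,0],"angular":[0,0,0],"hand":1}]' | egrep 'pos|contact'; done
```

```text
position: [0.5506, -0.0475, 0.0806]
contact_force: [-0.1, -0.8, 0.2]
position: [0.5507, -0.0475, 0.0793]
contact_force: [0.1, 0.1, 1.4]
position: [0.5508, -0.0476, 0.0787]
contact_force: [-0.2, -0.8, 6.0]
```

```bash
for i in 1 2 3; do python3 -m handwheel '[{"translation":[0,0,0.0005],"angular":[0,0,0],"hand":1},{"translation":[0,0,0],"angular":[0,0,0],"hand":1}]' | egrep 'pos|contact'; done
```

```text
position: [0.5508, -0.0477, 0.0784]
contact_force: [-1.4, -0.0, 7.2]
position: [0.5508, -0.0477, 0.0779]
contact_force: [-1.2, -0.7, 6.8]
position: [0.5508, -0.0478, 0.0774]
contact_force: [-1.8, -0.8, 6.7]
```

```bash
for i in 1 2 3 4; do python3 -m handwheel '[{"translation":[0,0,0.0005],"angular":[0,0,0],"hand":1},{"translation":[0,0,0.0005],"angular":[0,0,0],"hand":1},{"translation":[0,0,0],"angular":[0,0,0],"hand":1}]' | egrep 'pos|contact'; done
```

```text
position: [0.5508, -0.048, 0.0763]
contact_force: [-1.6, -1.4, 5.9]
position: [0.5507, -0.0482, 0.075]
contact_force: [-0.7, -2.4, 5.0]
position: [0.5509, -0.0476, 0.0733]
contact_force: [-0.1, -0.9, 1.8]
position: [0.5507, -0.0471, 0.0722]
contact_force: [0.6, -0.5, 0.7]
```

```bash
for i in 1 2 3 4; do python3 -m handwheel '[{"translation":[0,0,0.0005],"angular":[0,0,0],"hand":1},{"translation":[0,0,0],"angular":[0,0,0],"hand":1}]' | egrep 'pos|contact'; done
```

```text
position: [0.5508, -0.0472, 0.0721]
contact_force: [-1.2, 0.5, 3.6]
position: [0.5508, -0.0472, 0.072]
contact_force: [-0.2, 0.8, 7.6]
position: [0.5508, -0.0472, 0.072]
contact_force: [-1.9, 0.5, 10.5]
position: [0.5509, -0.0472, 0.0719]
contact_force: [-3.1, -0.1, 11.9]
```

```bash
python3 -m handwheel '[{"translation":[0,0,-0.002],"angular":[0,0,0],"hand":1},{"translation":[0,0,-0.02],"angular":[0,0,0],"hand":1},{"translation":[0,0,-0.04],"angular":[0,0,0],"hand":1},{"translation":[0,0,-0.04],"angular":[0,0,0],"hand":1},{"translation":[0.035,0,-0.04],"angular":[0,0,0],"hand":1},{"translation":[0.04,0,0],"angular":[0,0,0],"hand":1},{"translation":[0.04,0,0],"angular":[0,0,0],"hand":1},{"translation":[0.04,0,0],"angular":[0,0,0],"hand":1},{"translation":[0.04,0,0],"angular":[0,0,0],"hand":1},{"translation":[0,0,0],"angular":[0,0,0],"hand":1}]'
python3 - <<'E'
from h import *
t=manip.get_image("top");cv2.imwrite("pics/t7.png",t[:,:,::-1]);s=manip.get_image("scene");cv2.imwrite("pics/s7.png",s[:,:,::-1])
cv2.imwrite("pics/g7.png",np.hstack([cv2.resize(s[170:265,190:290,::-1],None,fx=4,fy=4,interpolation=2),cv2.resize(t[145:240,205:305,::-1],None,fx=4,fy=4,interpolation=2)]))
E
```

```text
clock: 17.77
position: [0.5566, 0.1471, 0.2032]
ee_rot: [-0.002, 0.718, 0.696, 0.002]
contact_force: [0.5, -0.3, 0.5]
width: 0.0002
gripper_force: 0.0
```

View pics/g7.png

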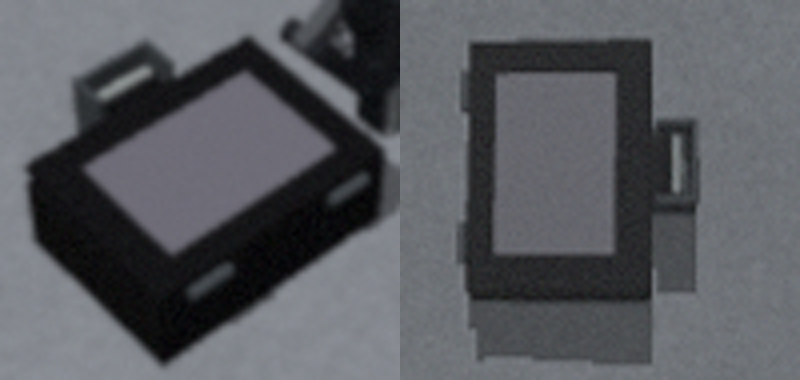

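The lid lies shut. In the top view the roller has moved back about 1.5 px (roughly 4 mm) from where it was with the lid open, so it sits over the tab as it does on a caught lid. I'll hand the job in.

```bash
python3 -c "
from rig import manip
print(manip.sign_off())"
```

```text
the job is handed in; nothing more can be done
None
```

I put the short socket down into the pocket and pressed the lid past the catch onto its stop with at most about 12 N. The last pictures show it shut, with the roller pushed back over the tab; the arm never went near the tall socket, and the job was handed in at about 18 s.

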